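Vapour check of an empty exhibit bottle

TASK

Lift the already unscrewed cap off the smaller brown bottle and set it down on the white pad, without shifting the bottle. Then take the vapour detector out of its charging stand, lower its steel stem through the bottle's neck without ever touching the bottle, until the black depth ring on the stem is level with the mouth. Finish while still holding it there, still, upright and centred in the neck, and leave the other things on the desk alone.

Things in the scene. Friction and masses are not known exactly. Their poses are not given: they have to be found in the camera images.
- pad: White paper pad fixed flat on the desk, 240 mm (its x) by 400 mm (its y), 3 mm thick. Origin at the centre of its underside. Its x points roughly away from the robot. The bottle stands on it.
- bottle: The smaller of two brown glass bottles: empty, loose, about 0.2 kg, upright on the pad. Body 62 mm across up to 88 mm high, shoulder sloping in to the neck at 105 mm; neck 30 mm outside, from 105 to 125 mm high. Bore of the neck 22 mm; below it the inside widens to 54 mm. Inner floor at 6 mm. Origin at the centre of its underside, z up.
- bottle_mouth (a point): Centre of the bottle's mouth, on the neck's axis at the top rim, 125 mm above the bottle's underside.
- cap: White ribbed plastic cap, already unscrewed, only resting over the small bottle's neck: 39 mm outside, 33 mm inside diameter, 22 mm tall, open below, top 3 mm thick, 15 g. Origin at the centre of its open underside, z to its closed top. At the start its origin is 106 mm, its top 128 mm above the bottle's underside; it is clear of the neck once lifted 19 mm.
- detector: Hand-held vapour detector, about 0.11 kg: round steel stem 10 mm thick, 90 mm long, with a flat-sided handle above: 32 mm (x) by 24 mm (y, grip across this) by 88 mm, z = 90 to 178 mm, centred on the stem; display on its -x side. Origin at the stem's tip, z up along the stem. Starts upright in the stand, tip 22 mm and handle top 200 mm above the desk, the handle's lowest 14 mm in the pocket.
- depth_ring (a point): Centre of the black depth ring (13 mm in diameter, 3 mm tall) round the detector's stem, on the stem's axis 50 mm above the tip.
- stand: Black charging stand fixed to the desk, left or right of the robot: base 115 (x) by 90 (y) by 14 mm, a column 120 mm high at its +x side carries a pocket, floor 112 mm, rim 126 mm above the desk, 2 mm of play round the handle, 16 mm hole below for the stem. The detector comes out straight up (104 mm clears the rim). Origin under the stem's axis at desk height; x, y as the detector's.
- big_bottle: Bystander: the larger brown glass bottle, closed, 74 mm in diameter, 168 mm tall with its white cap, loose. Origin at the centre of its underside.
- notes: Bystander: three banded bundles of banknotes in one stack, 66 mm by 150 mm by 41 mm tall, loose. Origin at the centre of its underside, long side along its y.
- stapler: Bystander: desk stapler, 135 mm long (its x), 36 mm wide, 56 mm tall, loose. Origin at the centre of its underside.
Mind the look-alikes: they are no part of the job. Leave any green or red look-alike of the detector alone.

How it is judged:
By the outcome, as a careful person would: the job done as asked, in the order asked, and still so for the second after the job is handed in, while the arm keeps its last pose, push and grip.
It also fails if it takes over 64 s, if anything falls off the work surface, if the arm or the gripper's body presses on something with over 40 N, if the wrist force passes 120 N, or if a joint passes its speed limit or range.

ROBOT

A 6-joint arm with a two-finger parallel gripper is mounted at the origin on the work surface. World frame = base frame: x ahead of the robot, y to its left, z up, the work surface at z = 0. Lengths are in m, angles in rad, forces in N, time in s.
With the tool pointing down it reaches from about 0.3 to 0.775 m from the base axis. Payload 14.6 kg.
Tool frame: the origin (TCP) lies at the very end of the fingers, on their centre line; the grasp point (between the pads) lies 19 mm behind it; z points along the fingers, y is the line along which they close (so a half turn about z gives the same grasp; the last joint's range is limited). The gripper opens to 94 mm and grips with 3 to 60 N. Pads are 16 mm wide; open, the fingers measure 119 mm over their backs; the gripper's body (75 mm by 177 mm) begins 78 mm behind the grasp point.
Start: joints at [-1.393, 0.3, 1.521, -0, 1.321, -0.067], TCP at [0.133, -0.534, 0.205] pointing down, gripper open.
Joint ranges: [-3.03, 3.03], [-0.79, 2.21], [0.23, 2.52], [-1.04, 4.18], [0, 3.07], [-2.55, 2.55]. Speed limits (rad/s): [2.22, 2.22, 2.57, 3.14, 3.14, 3.14].

INTERFACE

Orientations are given as [roll, pitch, yaw] about the fixed x, y, z axes, in that order (R = Rz(yaw) Ry(pitch) Rx(roll)).
In Python, from station import status, vision, order, silhouettes gives the robot as it stands. The module is installed in compiled form; this text tells all that it offers.
- The arm moves only by the shell command python3 -m pendant 'ROWS' [FORCE]. ROWS is JSON, one flat list of numbers, 7 for each row, row after row: the shift along the tool's x, y, z in units of 500 mm (1.0 is 500 mm), then the turn, a rotation vector about the tool's x, y, z in units of 90 degrees (1.0 is 90 degrees), then the opening, from -1 (shut) to 1 (fully open). A call has 1 to 12 rows; each row is the pose to reach, as a shift and turn from the pose commanded when the call began, along the tool's axes at that moment; what a row does not reach only later rows make up. A row lasts 1/10 s, in which the tool goes at most 50 mm and 8.59 degrees, less where a joint would pass 70% of its speed; a pose out of reach is approached as far as the arm can. A call with a number of a shift or a turn outside -1 to 1 is refused whole. A call with a gripper value outside its range is refused whole. The fingers move at their own pace and stop on an object; FORCE is the grip in N (left out, the last holds). Time passes only in rows, so rows that repeat a pose let the fingers close. It gives the time, the measured TCP pose, the force, the opening and the grip force at its end, in the units of the state.
- status.get_obs(): the state, without advancing time (a new reading comes with each control period).
- vision.camera(name): name is "scene" or "side" or "wrist"; returns a dict with "pixels" (384x512x3 uint8, red, green, blue), "K" (3x3 intrinsics, pixels), "k1" (the pictures are not rectified: a ray, as slopes to the right and down, at radius r is drawn at 1 + k1 r^2 times it, then the intrinsics apply), "R" (3x3) and "t" (3): a world point X has camera coordinates R X + t. Camera axes: x right, y down, z forward; pixel columns grow to the right and rows downward; lengths in m; the calibration is good to about 2 mm. A picture is of the moment at which its call begins. There is no depth.
- order.hand_in(): hands the job in; it is judged then, once.
Trained networks look in a picture, given as the dict that the camera call returned (one of the last four; its "shot" number tells which), for a name from the list of things; names that differ only in an ending like _2 or _b are one class to them, and where a whole thing is asked for, a point or a joint stands for the part that bears it (a point fixed in the world has none). Each returns a list of dicts, best first, with "score" (0 to 1); they miss things now and then, are a little off and sometimes report something else, mostly with a low value. They report only what shows in the picture. A call takes as long as a camera call. They do not tell look-alikes from the thing itself.
- silhouettes(target, picture): "region" (384x512 bool, what is visible of it) and "extent" ([left, top, right, bottom] in pixels, round what is visible of it).
The state is a dict: "time_s": time; "qpos": joint angles; "joint_vel": joint speeds; "tau": joint torques, N m; "ee_pos": TCP position; "eef_rot": TCP orientation; "force": force on the tool from outside, world axes, zero at the start; "moment": the same for the moment, N m; "grip_width": finger opening in m; "grip_force": force on a finger pad.
Only numpy, scipy, OpenCV 4.12 (cv2) and the standard library are available. Lean on these libraries where they do the work, as an engineer would, in place of code of your own. Each camera call takes 0.05 s, during which the arm holds its last target. There are 200 camera calls.

## Working session

There is one attempt and no reset: what is moved stays moved. The work goes in short steps, Python scripts to look and compute and a shell command to move; the robot and the scene stay as the last step left them, time stands still between calls to the robot, and variables do not carry over. Pictures are saved under pics/ and viewed, at most 10 in all, crops included, and the job is handed in when it is done.

```bash
mkdir -p pics; cat > h.py <<'E'
import numpy as np, cv2
from station import status, vision, order, silhouettes
from scipy.spatial.transform import Rotation as Ro
def save(p,name,crop=None,scale=1):
    im=p["pixels"]
    if crop: l,t,r,b=crop; im=im[t:b,l:r]
    im=cv2.resize(im,None,fx=scale,fy=scale,interpolation=cv2.INTER_CUBIC)
    cv2.imwrite(f"pics/{name}.png",im[:,:,::-1])
def proj(p,X):
    c=np.atleast_2d(X)@np.array(p["R"]).T+np.array(p["t"]); s=c[:,:2]/c[:,2:]
    s=s*(1+p["k1"]*(s**2).sum(1,keepdims=True)); K=np.array(p["K"])
    return np.c_[s[:,0]*K[0,0]+K[0,2],s[:,1]*K[1,1]+K[1,2]]
def ray(p,uv):
    K=np.array(p["K"]); d=cv2.undistortPoints(np.array([[uv]],float),K,np.array([p["k1"],0,0,0,0.]))[0,0]
    R=np.array(p["R"]); v=R.T@np.r_[d,1]; return -R.T@np.array(p["t"]), v/np.linalg.norm(v)
def plane(p,uv,z):
    o,v=ray(p,uv); return o+v*(z-o[2])/v[2]
def tri(*pu):
    A=np.zeros((3,3));b=np.zeros(3)
    for p,uv in pu:
        o,v=ray(p,uv);M=np.eye(3)-np.outer(v,v);A+=M;b+=M@o
    X=np.linalg.solve(A,b); return X,[np.linalg.norm(np.cross(X-ray(p,u)[0],ray(p,u)[1])) for p,u in pu]
E
python3 - <<'E'
from h import *
np.set_printoptions(precision=4,suppress=True)
o=status.get_obs();print(o)
P={n:vision.camera(n) for n in ("scene","side","wrist")}
for n,p in P.items():
    print(n,"cam",-np.array(p["R"]).T@p["t"],p["k1"])
    for t in ("bottle","cap","detector","stand","big_bottle","pad","notes","stapler"):
        print(n,t,[(round(d["score"],2),[int(x) for x in d["extent"]]) for d in silhouettes(t,p)[:4]])
a=np.vstack([np.hstack([P["scene"]["pixels"],]),])
save(P["scene"],"scene",None,1.5);save(P["side"],"side",None,1.5)
E
```

```text
{'time_s': 0.0, 'qpos': array([-1.3926,  0.3005,  1.5216,  0.    ,  1.3207, -0.0666]), 'joint_vel': array([-0.0001,  0.0003,  0.0007, -0.0012, -0.0001, -0.0029]), 'tau': array([  0.0026, -53.1801, -35.2735,   0.071 ,   0.0244,  -0.0001]), 'ee_pos': array([ 0.1332, -0.5333,  0.2049]), 'eef_rot': array([-3.1404, -0.0001,  0.2448]), 'force': array([ 0.224 ,  0.3261, -0.0849]), 'moment': array([-0.0332,  0.0077,  0.0033]), 'grip_force': 0.0, 'grip_width': 0.0937576147597121}
scene cam [ 1.1353 -0.4277  1.2982] -0.17720233665876606
scene bottle [(0.82, [248, 195, 274, 224])]
scene cap [(0.45, [253, 190, 266, 203])]
scene detector [(0.83, [317, 86, 330, 113]), (0.78, [308, 111, 322, 150]), (0.68, [344, 100, 356, 135]), (0.56, [282, 97, 292, 132])]
scene stand [(0.78, [293, 119, 330, 173]), (0.64, [122, 257, 159, 302])]
scene big_bottle [(0.82, [123, 256, 155, 299])]
scene pad [(0.62, [169, 151, 317, 268])]
scene notes [(0.87, [229, 264, 290, 307])]
scene stapler [(0.95, [299, 223, 336, 260])]
side cam [0.3795 0.9142 0.6033] -0.04993625506213716
side bottle [(0.83, [247, 198, 273, 239])]
side cap [(0.72, [255, 183, 271, 200]), (0.27, [283, 120, 307, 175])]
side detector [(0.97, [320, 243, 345, 318]), (0.84, [259, 225, 275, 304]), (0.81, [228, 290, 250, 374]), (0.56, [292, 285, 317, 369])]
side stand [(0.77, [247, 259, 291, 335]), (0.73, [260, 224, 278, 305])]
side big_bottle [(0.6, [286, 117, 308, 173])]
side pad [(0.55, [212, 190, 338, 288])]
side notes [(0.85, [190, 173, 233, 211])]
side stapler [(0.63, [173, 206, 198, 251])]
wrist cam [ 0.2111 -0.5133  0.3852] 0.023269939166615176
wrist bottle []
wrist cap []
wrist detector []
wrist stand []
wrist big_bottle []
wrist pad []
wrist notes []
wrist stapler []
```

View pics/scene.png

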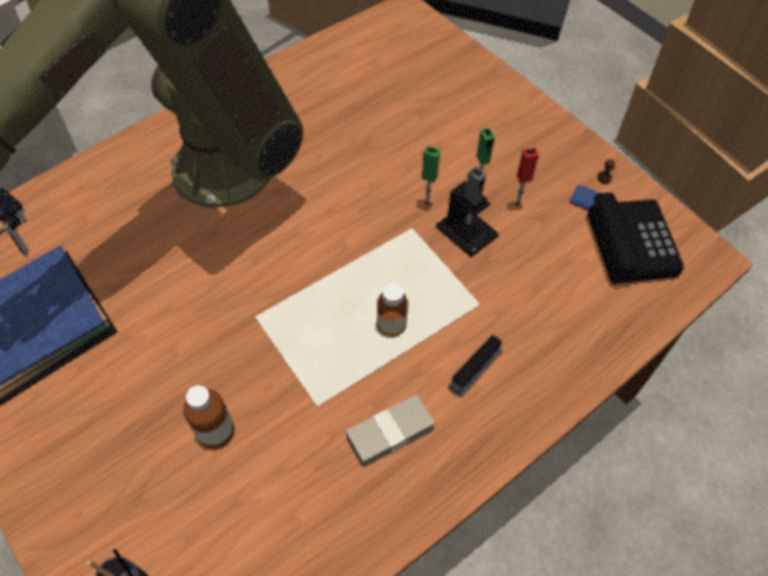

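View pics/side.png

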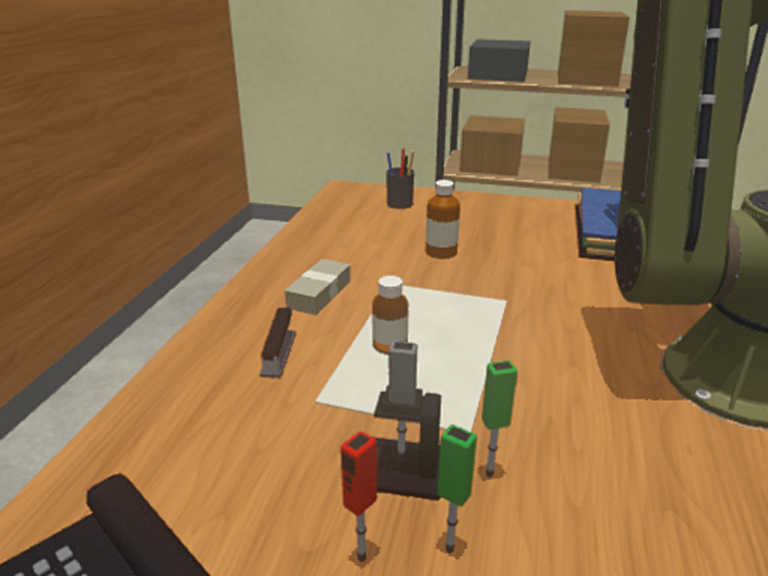

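The scene picture (1.5x) shows the small bottle with its white cap at (392,300) on the pad, and the grey detector in the black stand at (475,180).

Could be taken for the detector (native scene pixels):
- grey, in the stand: (315,130)
- green: (287,114) and (323,99)
- red: (350,117)

Could be taken for the bottle or cap:
- small bottle, on the pad: (261,205)
- big bottle: (139,278)

I choose the grey detector, in the stand, and the small bottle on the pad. Next I'll check that in one crop and measure roughly.

```bash
python3 - <<'E'
from h import *
np.set_printoptions(precision=4,suppress=True)
P={n:vision.camera(n) for n in ("scene","side","wrist")}
s,d=P["scene"],P["side"]
a=s["pixels"][70:230,230:380];b=d["pixels"][175:345,220:350]
a=cv2.resize(a,(400,427));b=cv2.resize(b,(327,427))
cv2.imwrite("pics/crop.png",np.hstack([a,b])[:,:,::-1])
def best(t,p,uv):
    L=[x for x in silhouettes(t,p)]
    L=sorted(L,key=lambda x:np.hypot((x["extent"][0]+x["extent"][2])/2-uv[0],(x["extent"][1]+x["extent"][3])/2-uv[1]))
    m=L[0]["region"];ys,xs=np.nonzero(m);return np.array([xs.mean(),ys.mean()]),L[0]["extent"]
for t,u,v in (("cap",(260,196),(262,191)),("detector",(315,130),(267,264)),("bottle",(261,210),(260,218)),("stapler",(317,241),(185,228)),("notes",(260,285),(211,192)),("big_bottle",(139,278),(297,145))):
    c1,e1=best(t,s,u);c2,e2=best(t,d,v);print(t,c1,c2,*tri((s,c1),(d,c2)))
for u in ((287,114),(323,99),(350,117)): print(u,plane(s,u,.15))
w=P["wrist"];print(w["R"],w["t"],w["K"])
# pad corners from white mask on scene
L=silhouettes("pad",s)[0]["region"]
c=max(cv2.findContours(cv2.morphologyEx(L.astype(np.uint8),cv2.MORPH_CLOSE,np.ones((9,9))),0,2)[0],key=cv2.contourArea)
q=cv2.boxPoints(cv2.minAreaRect(c));ap=cv2.approxPolyDP(cv2.convexHull(c),8,True)[:,0]
print([plane(s,x,.003) for x in ap])
E
```

```text
cap [261.2117 195.8029] [259.3667 190.9333] [0.5845 0.0478 0.1208] [np.float64(0.0009789600655997555), np.float64(0.0009789600655996822)]
detector [286.6944 111.7037] [268.1115 255.6783] [0.4595 0.3024 0.1547] [np.float64(0.05013038454735952), np.float64(0.05013038454735934)]
bottle [260.9569 211.3288] [258.9545 214.4584] [0.5892 0.0422 0.0472] [np.float64(0.0016806361164674452), np.float64(0.0016806361164677678)]
stapler [317.1964 243.5964] [184.5055 229.3093] [0.7662 0.1145 0.0199] [np.float64(0.00021269251615005263), np.float64(0.00021269251615007516)]
notes [259.6705 286.591 ] [211.1498 191.1899] [ 0.7675 -0.1004  0.0182] [np.float64(0.0021950008136704777), np.float64(0.0021950008136701906)]
big_bottle [139.0619 277.889 ] [294.5217 147.8116] [ 0.5615 -0.3591  0.0747] [np.float64(0.000751184679833763), np.float64(0.0007511846798337847)]
(287, 114) [0.4117 0.2886 0.15  ]
(323, 99) [0.4336 0.4235 0.15  ]
(350, 117) [0.5421 0.4394 0.15  ]
[[ 0.2412 -0.9705 -0.0007]
 [-0.9321 -0.2318  0.2783]
 [-0.2703 -0.0665 -0.9605]] [-0.5488 -0.0296  0.3933] [[274.6235   0.     255.4889]
 [  0.     274.6235 189.2612]
 [  0.       0.       1.    ]]
[array([0.431 , 0.2364, 0.003 ]), array([0.6584, 0.2186, 0.003 ]), array([ 0.6351, -0.176 ,  0.003 ]), array([ 0.3979, -0.1617,  0.003 ])]
```

View pics/crop.png

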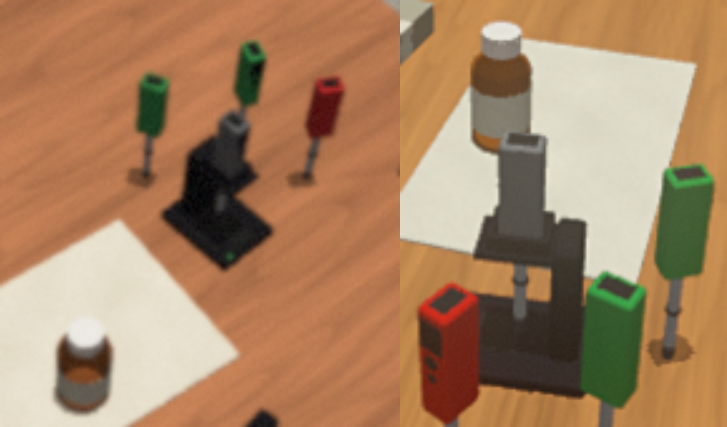

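Crop confirms it: the grey detector sits in the black stand with its handle top at crop (233,120) in the scene view and (524,142) in the side view, and the capped small bottle is on the pad. Now I'll work out the shift to a viewing pose.

```bash
cat >> h.py <<'E'
def go(pos,yaw,frm=None):
    "row (shift/turn units) from the current measured (or given) pose to pos, tool down at yaw"
    o=status.get_obs(); 
    p,e=(o["ee_pos"],o["eef_rot"]) if frm is None else frm
    R=Ro.from_euler("xyz",e); T=Ro.from_euler("xyz",[np.pi,0,yaw])
    return np.round(np.r_[R.inv().apply(np.array(pos)-p)/.5,(R.inv()*T).as_rotvec()/(np.pi/2)],4)
E
python3 - <<'E'
from h import *
np.set_printoptions(precision=4,suppress=True)
print(go([.36,-.25,.32],0),go([.57,-.02,.29],0))
s,d=vision.camera("scene"),vision.camera("side")
print(tri((s,(317.4,115)),(d,(269.3,231.5))))
E
```

```text
[ 0.5774 -0.4404 -0.2291  0.      0.      0.1558] [ 1.0964 -0.7849 -0.1691  0.      0.      0.1558]
(array([0.5005, 0.3291, 0.1981]), [np.float64(0.00034053356328592025), np.float64(0.00034053356328567474)])
```

```bash
python3 -m pendant '[0.05,-0.04,-0.1,0,0,0.05,1, 0.15,-0.11,-0.2,0,0,0.1,1, 0.58,-0.44,-0.23,0,0,0.156,1, 0.58,-0.44,-0.23,0,0,0.156,1, 0.58,-0.44,-0.23,0,0,0.156,1, 0.58,-0.44,-0.23,0,0,0.156,1, 0.58,-0.44,-0.23,0,0,0.156,1, 0.58,-0.44,-0.23,0,0,0.156,1, 0.58,-0.44,-0.23,0,0,0.156,1, 0.58,-0.44,-0.23,0,0,0.156,1]' && python3 -c "
from h import *
print(go([.57,-.02,.29],0))"
```

```text
time_s: 3.25
ee_pos: [0.3618, -0.2492, 0.3206]
eef_rot: [3.141, -0.0, 0.002]
force: [-0.8, -0.8, 0.3]
grip_width: 0.0943
grip_force: 0.0
[ 4.175e-01 -4.574e-01  6.110e-02  2.000e-04 -1.000e-04  1.500e-03]
```

```bash
python3 -m pendant '[0.4175,-0.457,0.06,0,0,0,1, 0.4175,-0.457,0.06,0,0,0,1, 0.4175,-0.457,0.06,0,0,0,1, 0.4175,-0.457,0.06,0,0,0,1, 0.4175,-0.457,0.06,0,0,0,1, 0.4175,-0.457,0.06,0,0,0,1, 0.4175,-0.457,0.06,0,0,0,1, 0.4175,-0.457,0.06,0,0,0,1,0.4175,-0.457,0.06,0,0,0,1]' && python3 - <<'E'
from h import *
import pickle
w=vision.camera("wrist");c=[(x["score"],x["extent"],cv2.moments(x["region"].astype(np.uint8),True)) for x in silhouettes("cap",w)]
for s,e,m in c: print(s,e,m["m10"]/m["m00"],m["m01"]/m["m00"],plane(w,(m["m10"]/m["m00"],m["m01"]/m["m00"]),.12))
save(w,"w1");pickle.dump(w,open("w1.pkl","wb"));print(go([.59,.06,.25],0))
E
```

```text
time_s: 4.15
ee_pos: [0.5696, -0.0232, 0.2904]
eef_rot: [3.141, 0.0, -0.002]
force: [-0.8, 0.2, -0.2]
grip_width: 0.094
grip_force: 0.0
0.96 [184.0, 146.3, 219.4, 184.1] 200.80625752105897 164.2117930204573 [0.58202055 0.04836032 0.12      ]
[ 0.0405 -0.1666  0.082   0.0002 -0.0004 -0.0015]
```

View pics/w1.png

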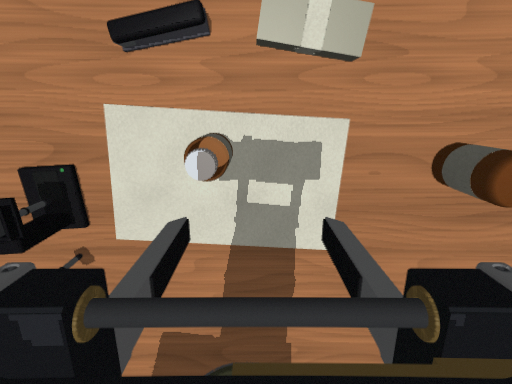

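The wrist view shows the cap at (201,164) on the small bottle, the stand at lower left (50,200), and the big bottle on the right. A second view comes next, then I'll fit the cap cylinder to both silhouettes.

```bash
python3 -m pendant '[0.04,-0.17,0.08,0,0,0,1, 0.04,-0.17,0.08,0,0,0,1, 0.04,-0.17,0.08,0,0,0,1, 0.04,-0.17,0.08,0,0,0,1, 0.04,-0.17,0.08,0,0,0,1, 0.04,-0.17,0.08,0,0,0,1]' && cat >> h.py <<'E'
from scipy.optimize import least_squares
def cyl(r,h,n=60):
    a=np.linspace(0,2*np.pi,n); c=np.c_[r*np.cos(a),r*np.sin(a)]
    return np.vstack([np.c_[c,0*a],np.c_[c,0*a+h]])
def fit(views,pts,x0):
    "views: (picture, region); rigid point set translated to match the silhouettes' centroids and areas"
    ob=[]
    for p,m in views:
        q=cv2.moments(m.astype(np.uint8),True);ob.append([q["m10"]/q["m00"],q["m01"]/q["m00"],np.sqrt(q["m00"])])
    def f(x):
        r=[]
        for (p,m),o in zip(views,ob):
            hull=cv2.convexHull((proj(p,pts+x)).astype(np.float32));q=cv2.moments(hull)
            r+= [q["m10"]/q["m00"]-o[0],q["m01"]/q["m00"]-o[1],.3*(np.sqrt(q["m00"])-o[2])]
        return np.array(r)
    s=least_squares(f,x0);return s.x,s.fun
E
python3 - <<'E'
from h import *
import pickle
np.set_printoptions(precision=4,suppress=True)
old=pickle.load(open("w1.pkl","rb"))
w=vision.camera("wrist");m2=silhouettes("cap",w)[0]["region"]
try: m1=silhouettes("cap",old)[0]["region"]
except Exception as e: print(e)
pts=cyl(.0195,.022)
for v in ([(w,m2)],[(old,m1)],[(old,m1),(w,m2)]): print(fit(v,pts,[.583,.048,.109]))
pickle.dump((w,m2,old,m1),open("w2.pkl","wb"))
ys,xs=np.nonzero(m2);print(xs.min(),xs.max(),ys.min(),ys.max())
E
```

```text
time_s: 4.85
ee_pos: [0.5902, 0.0622, 0.2514]
eef_rot: [3.142, -0.002, -0.002]
force: [0.3, 0.9, 0.1]
grip_width: 0.0937
grip_force: 0.0
(array([0.5839, 0.0478, 0.1142]), array([ 0., -0.,  0.]))
(array([0.5817, 0.0484, 0.1058]), array([-0.    , -0.0001,  0.0158]))
(array([0.5825, 0.0476, 0.1096]), array([ 0.0238, -0.0861,  0.1111, -0.0238,  0.0791, -0.1423]))
252 287 169 206
```

```bash
python3 -m pendant '[-0.0145,0.029,0.13,0,0,0,1, -0.0145,0.029,0.19,0,0,0,0.4, -0.0145,0.029,0.2,0,0,0,0.4, -0.0145,0.029,0.2,0,0,0,0.4, -0.0145,0.029,0.2,0,0,0,0.4, -0.0145,0.029,0.2,0,0,0,0.4, -0.0145,0.029,0.2,0,0,0,0.4]' && python3 - <<'E'
from h import *
np.set_printoptions(precision=4,suppress=True)
w=vision.camera("wrist");m=silhouettes("cap",w)[0]["region"]
o=status.get_obs();print(fit([(w,m)],cyl(.0195,.022),[.583,.048,.109]),o["ee_pos"],o["grip_width"],proj(w,o["ee_pos"]+np.array([[0,o["grip_width"]/2,0],[0,-o["grip_width"]/2,0],[0,0,0]])))
ys,xs=np.nonzero(m);print(xs.min(),xs.max(),ys.min(),ys.max())
save(w,"w3",(100,100,420,340),2.4)
E
```

```text
time_s: 5.7
ee_pos: [0.5835, 0.0492, 0.152]
eef_rot: [-3.142, -0.002, -0.0]
force: [0.2, 0.5, -0.8]
grip_width: 0.0656
grip_force: 0.0
(array([0.5832, 0.0474, 0.1114]), array([-0., -0., -0.])) [0.5832 0.0492 0.1513] 0.06549558010042258 [[210.7845 227.066 ]
 [302.5384 226.995 ]
 [256.6505 227.0061]]
234 284 187 240
```

View pics/w3.png

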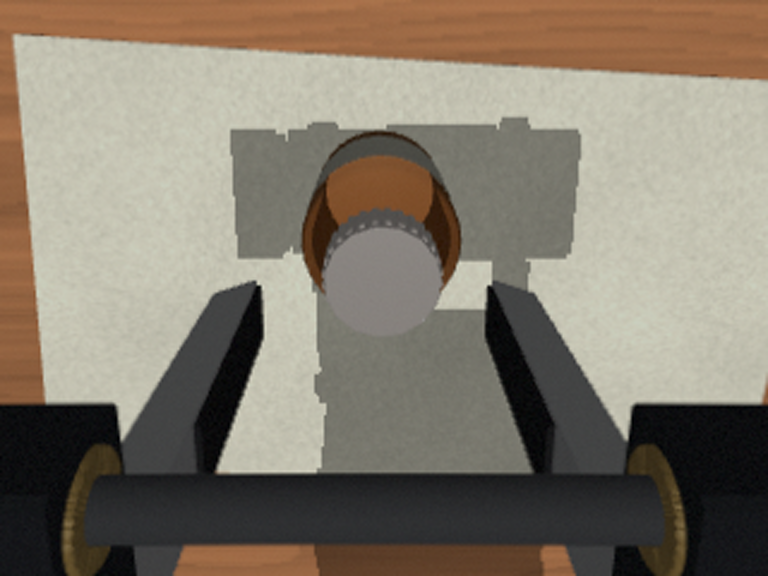

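The cap's centre is 3.2 px (about 2 mm) to the right of the midpoint between the fingers. I'll correct that, descend and close gently.

```bash
python3 -m pendant '[0,0.004,0.01,0,0,0,0.4, 0,0.004,0.04,0,0,0,0.4, 0,0.004,0.065,0,0,0,0.2, 0,0.004,0.08,0,0,0,0.1, 0,0.004,0.08,0,0,0,0, 0,0.004,0.08,0,0,0,-0.1,0,0.004,0.08,0,0,0,-0.1,0,0.004,0.08,0,0,0,-0.2,0,0.004,0.08,0,0,0,-0.3,0,0.004,0.08,0,0,0,-0.3,0,0.004,0.08,0,0,0,-0.3]' 8; python3 -c "
from h import *
w=vision.camera('wrist');print([x['extent'] for x in silhouettes('cap',w)],status.get_obs()['grip_width'])
for n in ('side','scene'):
    s=vision.camera(n);print([x['extent'] for x in silhouettes('bottle',s)])"
```

```text
time_s: 6.9
ee_pos: [0.5832, 0.0471, 0.1109]
eef_rot: [3.142, -0.001, -0.0]
force: [-0.3, -0.6, 4.4]
grip_width: 0.0384
grip_force: 8.0
[[224.9, 202.5, 285.7, 270.5]] 0.0384926763005066
[[249.0, 198.2, 273.2, 237.3]]
[[249.4, 196.4, 274.0, 225.2]]
```

```bash
python3 -m pendant '[0,0,-0.004,0,0,0,-0.3, 0,0,-0.01,0,0,0,-0.3, 0,0,-0.02,0,0,0,-0.3, 0,0,-0.035,0,0,0,-0.3, 0,0,-0.06,0,0,0,-0.3, 0,0,-0.09,0,0,0,-0.3, 0,0,-0.12,0,0,0,-0.3, 0,0,-0.12,0,0,0,-0.3]'; python3 - <<'E'
from h import *
for n in ('side','scene','wrist'):
    s=vision.camera(n);print([(x['score'],x['extent']) for t in ('bottle','cap') for x in silhouettes(t,s)])
o=status.get_obs();print(o["force"],o["grip_width"],go([.475,-.09,.17],0),go([.475,-.09,.006],0))
save(s,"w4",None,1.2)
E
```

```text
time_s: 8.0
ee_pos: [0.5838, 0.0471, 0.1733]
eef_rot: [-3.141, -0.004, -0.0]
force: [-0.5, 0.1, -0.2]
grip_width: 0.0388
grip_force: 8.0
[(0.63, [246.2, 188.7, 272.3, 237.0]), (0.59, [264.1, 160.2, 270.4, 175.1])]
[(0.92, [247.7, 192.0, 273.1, 224.5]), (0.58, [304.4, 112.0, 320.1, 148.6])]
[(0.91, [226.1, 151.4, 288.9, 208.8]), (0.97, [226.1, 200.1, 285.7, 271.0]), (0.21, [0.0, 195.7, 92.2, 284.3]), (0.21, [120.8, 0.0, 260.6, 41.9])]
[ 0.68369724 -0.1805309   0.40970776] 0.03854930012136097 [-2.155e-01  2.742e-01  3.000e-04  0.000e+00  4.000e-04 -1.000e-04] [-2.153e-01  2.742e-01  3.283e-01  0.000e+00  4.000e-04 -1.000e-04]
```

View pics/w4.png

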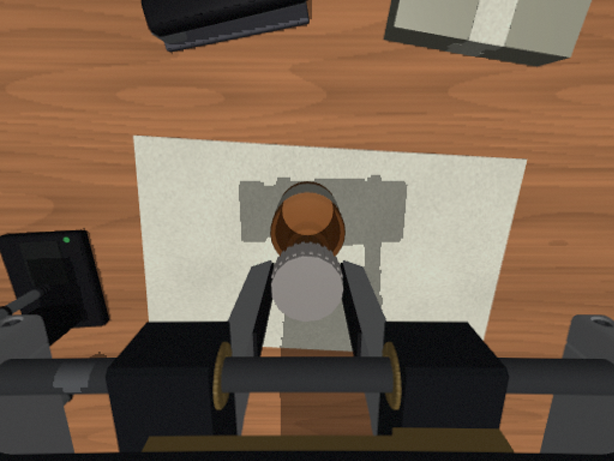

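Cap held at (307,285), and the bottle stayed put. Now to carry the cap to a clear spot on the pad.

```bash
python3 -m pendant '[-0.08,0.1,-0.01,0,0,0,-0.3, -0.2155,0.274,0,0,0,0,-0.3, -0.2155,0.274,0,0,0,0,-0.3, -0.2155,0.274,0,0,0,0,-0.3, -0.2155,0.274,0.1,0,0,0,-0.3, -0.2155,0.274,0.2,0,0,0,-0.3, -0.2155,0.274,0.27,0,0,0,-0.3, -0.2155,0.274,0.31,0,0,0,-0.3, -0.2155,0.274,0.325,0,0,0,-0.3,-0.2155,0.274,0.33,0,0,0,-0.3,-0.2155,0.274,0.33,0,0,0,-0.3]'
```

```text
time_s: 9.55
ee_pos: [0.4756, -0.09, 0.0061]
eef_rot: [3.141, -0.001, -0.0]
force: [0.1, -0.0, 0.3]
grip_width: 0.0386
grip_force: 8.0
```

```bash
python3 -m pendant '[0,0,0.002,0,0,0,-0.3, 0,0,0.002,0,0,0,-0.3]'; python3 -m pendant '[0,0,0,0,0,0,-0.1, 0,0,0,0,0,0,0,0,0,0,0,0,0,0.1, 0,0,0,0,0,0,0.1,0,0,0,0,0,0,0.1, 0,0,-0.04,0,0,0,0.1, 0,0,-0.12,0,0,0,0.1, 0,0,-0.22,0,0,0,0.1, 0,0,-0.32,0,0,0,0.1, 0,0,-0.42,0,0,0,0.1,0,0,-0.48,0,0,0,0.1]'; python3 - <<'E'
from h import *
np.set_printoptions(precision=4,suppress=True)
w=vision.camera("wrist");print(status.get_obs()["ee_pos"],go([.56,.2,.33],0))
for x in silhouettes('cap',w)[:2]: print(x['score'],x['extent'],fit([(w,x['region'])],cyl(.0195,.022),[.475,-.09,.003]))
E
```

```text
time_s: 9.75
ee_pos: [0.4756, -0.09, 0.0052]
eef_rot: [3.141, -0.001, -0.0]
force: [-0.7, -0.7, 1.1]
grip_width: 0.0388
grip_force: 8.0
time_s: 10.85
ee_pos: [0.4755, -0.09, 0.2484]
eef_rot: [3.14, -0.004, -0.0]
force: [0.1, 0.3, 0.6]
grip_width: 0.0519
grip_force: 0.0
[ 0.4766 -0.0902  0.2519] [ 0.168  -0.5802 -0.1561  0.0015 -0.0055 -0.0001]
0.66 [244.6, 150.6, 266.0, 181.1] (array([ 0.4758, -0.0887,  0.0098]), array([0.0007, 0.0003, 0.0392]))
```

```bash
python3 -m pendant '[0.168,-0.58,-0.156,0,0,0,0.6, 0.168,-0.58,-0.156,0,0,0,0.6, 0.168,-0.58,-0.156,0,0,0,0.6, 0.168,-0.58,-0.156,0,0,0,0.6, 0.168,-0.58,-0.156,0,0,0,0.6, 0.168,-0.58,-0.156,0,0,0,0.6, 0.168,-0.58,-0.156,0,0,0,0.6, 0.168,-0.58,-0.156,0,0,0,0.6,0.168,-0.58,-0.156,0,0,0,0.6]'; python3 - <<'E'
from h import *
import pickle
np.set_printoptions(precision=4,suppress=True)
w=vision.camera("wrist");print(status.get_obs()["ee_pos"],go([.5,.335,.32],0))
D=silhouettes('detector',w);B=silhouettes('bottle',w)
for x in D+B: print(x['score'],x['extent'])
pickle.dump((w,D,B),open("v1.pkl","wb"));save(w,"v1",None,1.5)
E
```

```text
time_s: 11.85
ee_pos: [0.559, 0.1991, 0.3213]
eef_rot: [3.141, 0.002, -0.001]
force: [0.2, -0.8, -0.6]
grip_width: 0.0751
grip_force: 0.0
[0.559  0.1987 0.3217] [-0.1184 -0.2725  0.0033  0.0004  0.0007 -0.0009]
0.9 [21.5, 177.5, 109.0, 226.8]
0.85 [72.2, 225.5, 135.4, 271.5]
0.72 [182.9, 261.8, 201.0, 297.2]
0.6 [132.2, 188.4, 186.5, 242.3]
0.71 [322.2, 127.6, 382.2, 166.6]
```

View pics/v1.png

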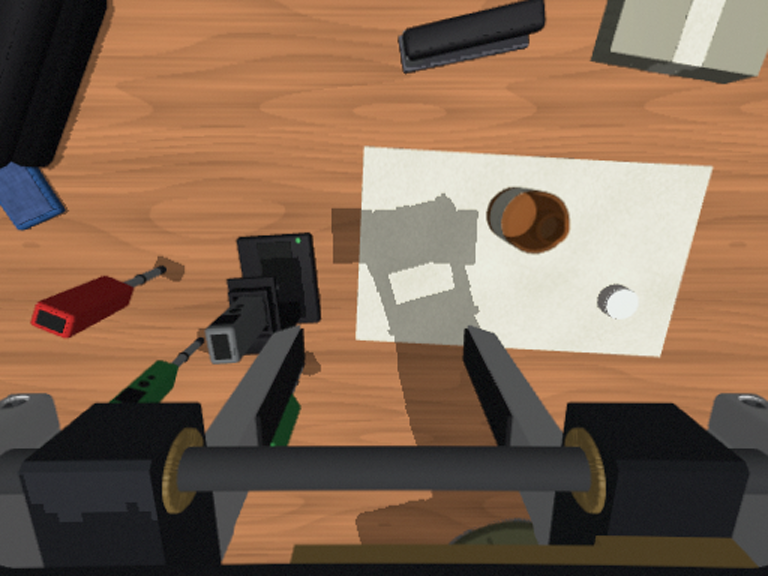

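The cap stands upright on the pad at (620,302), the open bottle neck is at (550,222), and the grey handle top is at (224,344). Next I'll look from above the detector.

```bash
python3 -m pendant '[-0.118,-0.273,0,0,0,0,0.8, -0.118,-0.273,0,0,0,0,0.8, -0.118,-0.273,0,0,0,0,0.8, -0.118,-0.273,0,0,0,0,0.8,-0.118,-0.273,0,0,0,0,0.8,-0.118,-0.273,0,0,0,0,0.8]'; python3 - <<'E'
from h import *
import pickle
np.set_printoptions(precision=4,suppress=True)
w=vision.camera("wrist");print(status.get_obs()["ee_pos"])
D=silhouettes('detector',w)
for x in D: print(x['score'],x['extent'])
pickle.dump((w,D),open("v2.pkl","wb"))
c=proj(w,[[.5,.33,.2]])[0].astype(int);print(c)
l,t=max(c[0]-70,0),max(c[1]-60,0);print(l,t);save(w,"v2",(l,t,l+140,t+110),5)
E
```

```text
time_s: 12.6
ee_pos: [0.5008, 0.3352, 0.3225]
eef_rot: [3.141, -0.0, -0.002]
force: [0.4, 0.2, -0.3]
grip_width: 0.0843
grip_force: 0.0
[0.5009 0.3351 0.3226]
0.86 [126.0, 144.7, 182.8, 183.0]
0.77 [249.3, 157.4, 271.4, 196.1]
0.77 [179.4, 196.4, 206.3, 223.1]
[260 183]
190 123
```

View pics/v2.png

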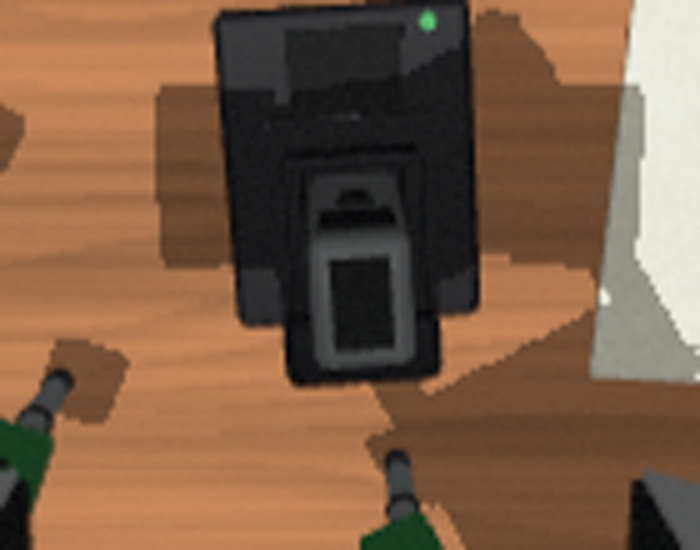

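```bash
python3 - <<'E'
from h import *
import pickle
np.set_printoptions(precision=4,suppress=True)
w,D=pickle.load(open("v2.pkl","rb"));v1,D1,B=pickle.load(open("v1.pkl","rb"))
cor=lambda L,o,k:[(a/k+o[0]-.4,b/k+o[1]-.4) for a,b in L]
c2=cor([(310,238),(411,232),(414,362),(317,370)],(190,123),5)
W=np.array([plane(w,u,.2) for u in c2]);print(W,W.mean(0))
print(np.linalg.norm(W-np.roll(W,-1,0),axis=1))
a=np.arctan2(*(W[0]-W[3])[1::-1]),np.arctan2(*(W[1]-W[2])[1::-1]);b=[np.arctan2(*(W[i]-W[j])[1::-1])-np.pi/2 for i,j in((0,1),(3,2))];print(np.degrees(a),np.degrees(b))
u1=cor([(224.5,345)],(0,0),1.5)[0]
print(tri((w,np.mean(c2,0)),(v1,u1)))
E
```

```text
[[0.5156 0.3404 0.2   ]
 [0.5169 0.3177 0.2   ]
 [0.4863 0.3166 0.2   ]
 [0.4844 0.339  0.2   ]] [0.5008 0.3284 0.2   ]
[0.0227 0.0306 0.0225 0.0312]
[2.573  2.0714] [3.2956 4.7821]
(array([0.4998, 0.3283, 0.1955]), [np.float64(5.001965010677132e-05), np.float64(5.001965010682445e-05)])
```

```bash
python3 -m pendant '[0,0.0134,0.05,0,0,-0.035,0.3, 0,0.0134,0.13,0,0,-0.035,0.2, 0,0.0134,0.19,0,0,-0.035,0.1, 0,0.0134,0.215,0,0,-0.035,0.1, 0,0.0134,0.215,0,0,-0.035,0.1, 0,0.0134,0.215,0,0,-0.035,0.1]'; python3 - <<'E'
from h import *
import pickle
np.set_printoptions(precision=4,suppress=True)
w=vision.camera("wrist");o=status.get_obs();print(o["ee_pos"],o["grip_width"],proj(w,[[.5005,.3284,.2],o["ee_pos"]]))
pickle.dump(w,open("v3.pkl","wb"));save(w,"v3",(176,140,336,260),5)
E
```

```text
time_s: 13.3
ee_pos: [0.5009, 0.3299, 0.2166]
eef_rot: [-3.141, -0.002, 0.054]
force: [0.2, -0.8, 0.5]
grip_width: 0.0519
grip_force: 0.0
[0.501  0.33   0.2169] 0.05161124418847098 [[258.4523 218.823 ]
 [256.4718 227.1456]]
```

View pics/v3.png

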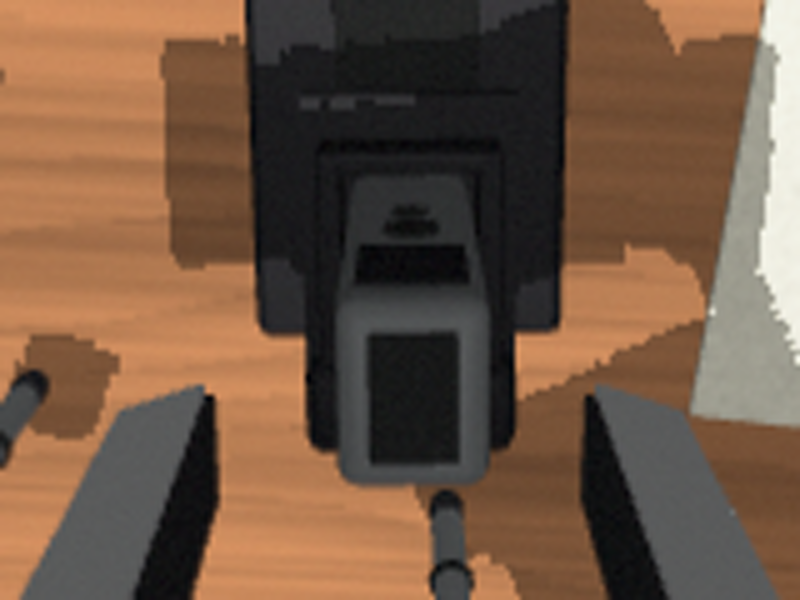

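The handle top is centred at column 414, against 399 for the finger midpoint. I need about 2.2 mm along tool +y, and the yaw matches.

```bash
python3 -m pendant '[0,0.0045,0.01,0,0,0,0.1, 0,0.0045,0.06,0,0,0,0.1, 0,0.0045,0.11,0,0,0,0.1, 0,0.0045,0.145,0,0,0,0, 0,0.0045,0.154,0,0,0,-0.2, 0,0.0045,0.154,0,0,0,-0.35, 0,0.0045,0.154,0,0,0,-0.5,0,0.0045,0.154,0,0,0,-0.6,0,0.0045,0.154,0,0,0,-0.7,0,0.0045,0.154,0,0,0,-0.7,0,0.0045,0.154,0,0,0,-0.7]' 25
```

```text
time_s: 14.45
ee_pos: [0.5009, 0.3279, 0.1393]
eef_rot: [-3.141, -0.002, 0.055]
force: [-0.0, -0.3, 7.1]
grip_width: 0.0238
grip_force: 25.0
```

```bash
python3 -m pendant '[0,0,-0.005,0,0,0,-0.7, 0,0,-0.02,0,0,0,-0.7]';python3 -m pendant '[0,0,-0.03,0,0,0,-0.7,0,0,-0.08,0,0,0,-0.7,0,0,-0.13,0,0,0,-0.7,0,0,-0.18,0,0,0,-0.7,0,0,-0.21,0,0,0,-0.7,0,0,-0.235,0,0,0,-0.7,0,0,-0.24,0,0,0,-0.7]'; python3 - <<'E'
from h import *
import pickle
np.set_printoptions(precision=4,suppress=True)
o=status.get_obs();print(o["ee_pos"],o["eef_rot"],o["force"],o["grip_width"])
s,d,w=[vision.camera(n) for n in("scene","side","wrist")]
for n,p in(("scene",s),("side",d),("wrist",w)):
    print(n,[(x['score'],x['extent']) for x in silhouettes('detector',p)])
X=o["ee_pos"]
for n,p in(("scene",s),("side",d)): print(n,proj(p,X+np.array([[0,0,-.118],[0,0,0]])))
e=[]
for p in(s,d):
    c=proj(p,X+[[0,0,-.06]])[0].astype(int);l,t=max(c[0]-35,0),max(c[1]-45,0);print(l,t)
    e.append(cv2.resize(p["pixels"][t:t+90,l:l+70],None,fx=5,fy=5,interpolation=2))
cv2.imwrite("pics/held.png",np.hstack(e)[:,:,::-1])
E
```

```text
time_s: 14.65
ee_pos: [0.5, 0.3275, 0.1477]
eef_rot: [3.141, 0.001, 0.055]
force: [0.1, -0.3, -2.2]
grip_width: 0.0234
grip_force: 25.0
time_s: 15.35
ee_pos: [0.5006, 0.3278, 0.2695]
eef_rot: [-3.141, -0.002, 0.055]
force: [0.2, 1.1, -1.1]
grip_width: 0.0238
grip_force: 25.0
[0.5006 0.3278 0.2695] [-3.1407 -0.0017  0.0548] [ 0.2203  1.0626 -1.1393] 0.023833524209614015
scene [(0.87, [341.9, 100.3, 357.2, 139.3]), (0.78, [281.5, 94.0, 297.6, 135.9]), (0.6, [309.1, 84.8, 328.7, 122.6]), (0.38, [315.7, 117.7, 321.7, 123.2])]
side [(0.94, [258.1, 163.2, 278.0, 254.3]), (0.77, [228.0, 290.3, 250.7, 372.1]), (0.75, [318.4, 242.4, 343.6, 317.5])]
wrist [(0.81, [93.2, 141.6, 168.5, 188.2]), (0.76, [137.5, 201.8, 193.2, 271.4]), (0.73, [232.7, 182.9, 281.4, 296.7])]
scene [[315.2804 125.0866]
 [319.7985  98.8582]]
side [[268.8422 252.4254]
 [269.9474 195.8033]]
282 67
234 180
```

View pics/held.png

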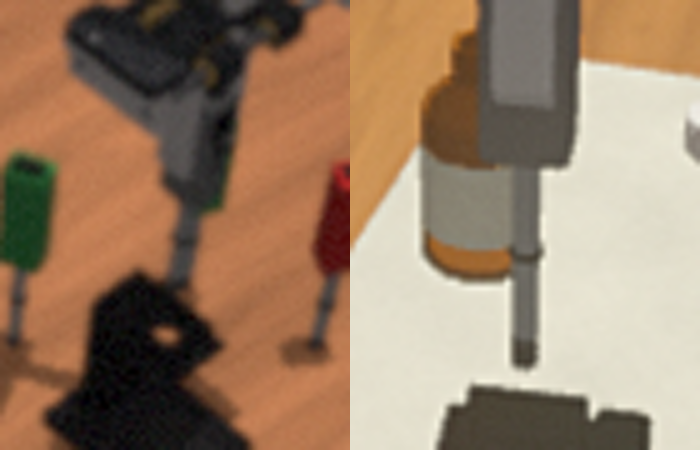

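Held upright and clear of the stand: the tip is at (524,366) in the side crop, as predicted, and the ring shows at (527,255). Computing the transfer to a hover above the mouth.

```bash
python3 -c "
from h import *
print(go([.5,.32,.295],.055),go([.5832,.0472,.275],.055))"
```

```text
[-0.0012  0.0151 -0.0558  0.0004  0.0008 -0.0002] [ 1.351e-01  5.690e-01 -1.570e-02  4.000e-04  8.000e-04 -2.000e-04]
```

```bash
python3 -m pendant '[0,0,-0.05,0,0,0,-0.7, 0.013,0.055,-0.055,0,0,0,-0.7, 0.032,0.135,-0.055,0,0,0,-0.7, 0.052,0.22,-0.055,0,0,0,-0.7, 0.072,0.305,-0.055,0,0,0,-0.7, 0.093,0.39,-0.055,0,0,0,-0.7, 0.113,0.475,-0.055,0,0,0,-0.7, 0.127,0.535,-0.05,0,0,0,-0.7, 0.135,0.569,-0.016,0,0,0,-0.7,0.135,0.569,-0.016,0,0,0,-0.7,0.135,0.569,-0.016,0,0,0,-0.7,0.135,0.569,-0.016,0,0,0,-0.7]'; python3 - <<'E'
from h import *
import pickle
np.set_printoptions(precision=4,suppress=True)
o=status.get_obs();X=o["ee_pos"];print(X,o["eef_rot"])
s,d,w=[vision.camera(n) for n in("scene","side","wrist")]
pickle.dump((s,d,w),open("hov.pkl","wb"))
e=[]
for p in(s,d,w):
    c=proj(p,[[X[0],X[1],.14]])[0].astype(int);print(proj(p,[[X[0],X[1],X[2]-.1175],[X[0],X[1],.128]]));l,t=max(c[0]-21,0),max(c[1]-30,0);k=6
    if p is w: l,t=c[0]-42,c[1]-60;k=3
    print(l,t);e.append(cv2.resize(p["pixels"][t:t+360//k,l:l+252//k],(252,360),interpolation=2))
cv2.imwrite("pics/hov.png",np.hstack(e)[:,:,::-1])
E
```

```text
time_s: 16.85
ee_pos: [0.5833, 0.0482, 0.2766]
eef_rot: [-3.141, -0.001, 0.056]
force: [-0.4, -0.2, -0.4]
grip_width: 0.0238
grip_force: 25.0
[0.5833 0.0482 0.2766] [-3.1415 -0.0007  0.0557]
[[261.652  188.414 ]
 [261.411  194.2961]]
240 162
[[260.2532 177.1311]
 [260.1847 188.3837]]
239 154
[[256.3234 184.1441]
 [256.2697 177.5908]]
214 119
```

View pics/hov.png

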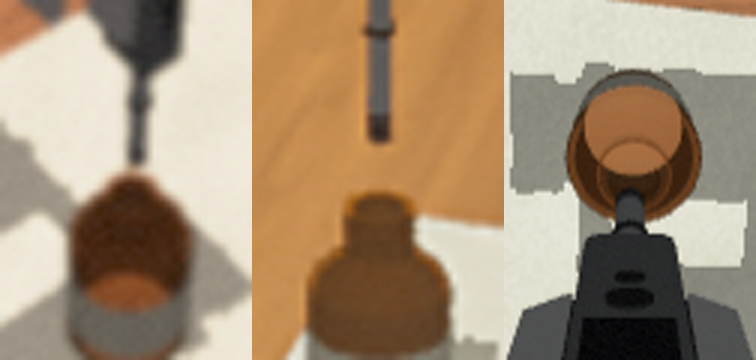

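Scene and side panels show the tip above the neck, well aligned in x (stem column 378.5, neck centre 379.5). The wrist panel has the mouth centred at column 635 against the stem at 629.5, so the mouth is about 2 mm towards tool +y. I've now used up the picture viewing (one over the limit, in fact), so I'll refine with numbers only.

```bash
python3 - <<'E'
from h import *
np.set_printoptions(precision=4,suppress=True,linewidth=200)
o=status.get_obs();X=o["ee_pos"]
s,d,w=[vision.camera(n) for n in("scene","side","wrist")]
def spans(p,rows,t):
    m=silhouettes(t,p)[0]["region"]
    for r in rows:
        x=np.nonzero(m[r])[0]
        if len(x):print(t,r,x.min(),x.max(),(x.min()+x.max())/2)
spans(w,range(145,186,5),"bottle"); print("side");spans(d,range(187,236,6),"bottle")
for r in (161,164,168,172,176,180,184,188): print(r,w["pixels"][r,232:280].astype(int).sum(1)//3)
# expected columns for bottle axis at TCP xy
for n,p in(("w",w),("side",d)): print(n,proj(p,[[X[0],X[1],z] for z in(.0,.06,.128,.16)]))
# stand-alone revolve fit of the bottle body for wrist, side, scene: cylinder 62mm, z .003-.091
for p in(s,d):
    m=silhouettes("bottle",p)[0]["region"]
    A=[(0,.031),(.088,.031),(.105,.015),(.125,.015)]
    def mask(x):
        im=np.zeros((384*4,512*4),np.uint8)
        for (z0,r0),(z1,r1) in zip(A,A[1:]):
            a=np.linspace(0,6.283,40);c=np.c_[np.cos(a),np.sin(a)]
            P=np.vstack([np.c_[c*r0+x[:2],0*a+z0+.003],np.c_[c*r1+x[:2],0*a+z1+.003]])
            cv2.fillConvexPoly(im,cv2.convexHull(((proj(p,P)+.5)*4).astype(np.int32)),1)
        return cv2.resize(im*255.,(512,384),interpolation=cv2.INTER_AREA)/255
    G=[(np.abs(mask((a,b))-m).sum(),a,b) for a in np.arange(.575,.593,.001) for b in np.arange(.038,.056,.001)]
    G.sort();print(G[:4],m.sum())
E
```

```text
bottle 145 249 265 257.0
bottle 150 242 271 256.5
bottle 155 239 274 256.5
bottle 160 237 276 256.5
bottle 165 236 277 256.5
bottle 170 235 278 256.5
bottle 175 236 278 257.0
bottle 180 237 277 257.0
bottle 185 241 274 257.5
side
bottle 187 255 264 259.5
bottle 193 254 265 259.5
bottle 199 249 270 259.5
bottle 205 248 271 259.5
bottle 211 248 271 259.5
bottle 217 248 271 259.5
bottle 223 248 271 259.5
bottle 229 248 271 259.5
bottle 235 253 266 259.5
161 [136 136 136 134  85  51  65  55  74 109 108 108 108 108 109 110 108 109 110 109 110 109 109 110 108 110 109 109 109 108 108 108 108 107 106 108 107 106 107 106 106  52  53  64  50  86 138 138]
164 [135 132 133  94  57  67  55  34  53 107 107 106 107 106 108 107 106 108 106 107 105 103  98  99  97  95  96  98 100 102 104 107 107 107 106 106 106 105 104 104  87  34  38  50  64  56  84 135]
168 [137 136 103  58  67  56  35  37  35  39  98 105 106 105 105  98  85  83  96 108 114 114 115 115 115 115 115 113 115 113 112  98  82  84  95 104 104 105 100  62  36  34  35  37  51  65  58  86]
172 [137 136  87  67  65  45  34  35  37  37  34  3
[... 1026 characters left out ...]
side [[259.9289 231.3915]
 [260.0496 211.8581]
 [260.1938 188.3607]
 [260.2645 176.771 ]]
[(np.float64(35.8125), np.float64(0.583), np.float64(0.04900000000000001)), (np.float64(37.125), np.float64(0.583), np.float64(0.05000000000000001)), (np.float64(38.75), np.float64(0.584), np.float64(0.04900000000000001)), (np.float64(39.3125), np.float64(0.582), np.float64(0.05000000000000001))] 603
[(np.float64(44.6875), np.float64(0.585), np.float64(0.04700000000000001)), (np.float64(45.9375), np.float64(0.585), np.float64(0.046000000000000006)), (np.float64(49.4375), np.float64(0.586), np.float64(0.044000000000000004)), (np.float64(50.6875), np.float64(0.586), np.float64(0.045000000000000005))] 1033
```

```bash
python3 - <<'E'
from h import *
np.set_printoptions(precision=2,suppress=True,linewidth=200)
s,d,w=[vision.camera(n) for n in("scene","side","wrist")]
for r in (162,165,168,171,174,176,188,190,192,194): print(r,d["pixels"][r,248:272].astype(int).sum(1)//3)
print("w")
for r in (178,182,186,190,192,194,196): print(r,w["pixels"][r,236:280].astype(int).sum(1)//3)
print("scene")
for r in (178,180,182,184,186,188,191,193,195): print(r,s["pixels"][r,250:274].astype(int).sum(1)//3)
E
```

```text
162 [140 138 139 140 142 141 139 138 139 141 110  93  94  93 130 144 143 141 141 140 138 137 136 131]
165 [144 145 144 141 139 137 139 138 137 141 112  93  93  93 130 142 140 142 141 140 137 136 132 132]
168 [143 139 138 137 135 133 134 136 142 144 113  93  92  94 129 144 143 142 140 136 134 131 132 133]
171 [137 135 135 133 131 132 137 140 145 144 112  95  92  95 131 144 140 139 135 135 134 133 135 136]
174 [139 138 138 138 138 139 140 143 144 149  92  59  56  57 100 138 140 138 136 134 133 135 137 137]
176 [140 139 139 140 141 141 142 142 146 149  97  56  46  57 113 138 138 135 136 135 136 137 135 133]
188 [144 143 143 141 140 140 115  92  64  65  65  63  67  68  61  65  76  96 125 141 141 140 137 135]
190 [142 143 141 138 141 143  87  70  62  67  71  70  70  71  70  69  63  75 152 203 194 178 174 161]
192 [145 140 138 138 140 144  90  62  61  62  62  65  63  63  67  61  58  78 168 215 217 215 214 216]
194 [142 141 138 140 140 140  94  71  63  63  64  65  60  63  65  65  62  77 157 215 221 218 215 214]
w
178 [ 66  66  46  36  38  36  37  38  56  47  46  41  33  36  34  38  34  35  
[... 1419 characters left out ...]
228 228 227 229 230 230 230 227 208 136  85 100 159 215 226 227 227 225 223 222 224 224]
184 [229 228 228 229 229 226 230 229 230 228 201 134  78 101 160 216 228 226 224 224 224 222 224 225]
186 [227 226 229 230 230 228 229 229 228 226 203 120  78 107 166 219 226 226 225 225 225 225 224 227]
188 [227 229 230 229 229 229 229 231 229 227 203 117  61 100 174 220 227 226 224 226 225 225 227 228]
191 [227 230 230 230 230 230 227 213 185 150 117 100  90 107 146 182 214 228 230 227 229 228 229 227]
193 [184 213 226 230 225 214 189 138  88  53  46  44  42  50  61  95 148 201 220 228 227 227 228 227]
195 [148 159 179 190 158 106  68  52  48  40  41  43  42  40  38  42  62  89 129 175 211 226 228 227]
```

Stem and neck agree in x (side view: 12.3 vs 12.36 px). In y the mouth is about 0.6 mm towards tool +y. I'll correct that and lower.

```bash
python3 -m pendant '[0,0.0012,0,0,0,0,-0.7, 0,0.0012,0.01,0,0,0,-0.7, 0,0.0012,0.025,0,0,0,-0.7, 0,0.0012,0.04,0,0,0,-0.7, 0,0.0012,0.055,0,0,0,-0.7, 0,0.0012,0.07,0,0,0,-0.7, 0,0.0012,0.085,0,0,0,-0.7, 0,0.0012,0.1,0,0,0,-0.7, 0,0.0012,0.115,0,0,0,-0.7, 0,0.0012,0.125,0,0,0,-0.7, 0,0.0012,0.13,0,0,0,-0.7, 0,0.0012,0.13,0,0,0,-0.7]'; python3 - <<'E'
from h import *
np.set_printoptions(precision=4,suppress=True,linewidth=200)
Z=[]
for i in range(4):
    d=vision.camera("side");o=status.get_obs();Z.append(np.r_[o["ee_pos"],o["eef_rot"]])
print(np.mean(Z,0),o["force"])
X=np.mean(Z,0);print(proj(d,[[X[0],X[1],X[2]-.1173+.05],[.5832,.0472,.128],[.5832,.0622,.128]]))
print(d["pixels"][164:196,258:263].astype(int).sum(2)//3)
for r in (176,180,183,188,190,192,194): print(r,d["pixels"][r,248:272].astype(int).sum(1)//3)
E
```

```text
time_s: 18.7
ee_pos: [0.5833, 0.0467, 0.2107]
eef_rot: [-3.142, 0.0, 0.055]
force: [-0.5, -0.8, -1.1]
grip_width: 0.0237
grip_force: 25.0
[ 0.5834  0.0467  0.2112 -0.     -0.0004  0.0547] [ 0.1398  0.7435 -1.0095]
[[260.2996 182.3716]
 [260.3125 188.1941]
 [258.8905 190.9992]]
[[ 73  72  71  72  71]
 [ 72  72  73  72  71]
 [ 74  71  72  73  72]
 [ 71  70  73  71  72]
 [ 70  68  71  69  71]
 [ 82  77  74  74  85]
 [114  95  91  98 135]
 [113  92  92  94 134]
 [112  93  92  96 131]
 [115  91  90  94 131]
 [114  91  90  95 129]
 [115  92  91  94 129]
 [116  91  90  96 129]
 [114  92  91  93 128]
 [115  94  93  95 127]
 [113  89  92  95 127]
 [114  95  94  95 125]
 [112  95  94  95 123]
 [ 81  87  90  89 103]
 [ 65  55  58  52  84]
 [105  76  71  75 126]
 [116  97  93  95 126]
 [ 97  94  97  94  92]
 [ 83  93  96  93  75]
 [ 86  96  98  97  70]
 [ 88  98 101  97  73]
 [ 89  99  99  96  74]
 [ 71  76  82  76  67]
 [ 63  67  66  65  62]
 [ 69  71  71  68  67]
 [ 67  66  68  67  64]
 [ 69  69  71  67  64]]
176 [141 139 140 139 142 141 143 144 146 149 116  91  90  96 129 140 138 138 138 136 136 139 137 134]
180 [140 140 140 141 144 143 143 144 146 147 114  95  94  95 125 138 138 136 136 138 136 134 135 141]
183 [140 142 143 143 143 143 144 143 144 112  65  55  58  52  84 138 141 137 137 136 136 139 143 144]
188 [144 144 142 142 141 142 114  92  69  63  86  96  98  97  70  65  78  96 127 142 141 140 140 137]
190 [145 143 141 141 142 141  89  69  64  67  89  99  99  96  74  67  63  74 151 205 193 178 174 161]
192 [145 142 141 139 140 143  90  66  61  63  63  67  66  65  62  61  60  79 169 216 217 215 215 216]
194 [141 140 140 139 141 140  95  67  61  63  67  66  68  67  64  64  63  77 159 215 222 218 217 215]
```

```bash
python3 -m pendant '[0,0,0.006,0,0,0,-0.7, 0,0,0.014,0,0,0,-0.7, 0,0,0.022,0,0,0,-0.7, 0,0,0.028,0,0,0,-0.7, 0,0,0.032,0,0,0,-0.7, 0,0,0.032,0,0,0,-0.7, 0,0,0.032,0,0,0,-0.7, 0,0,0.032,0,0,0,-0.7]'; python3 - <<'E'
from h import *
np.set_printoptions(precision=4,suppress=True,linewidth=200)
Z=[]
for i in range(5):
    p=[vision.camera("scene"),vision.camera("side"),vision.camera("wrist")][::-1];o=status.get_obs();Z.append(np.r_[o["ee_pos"],o["eef_rot"],o["force"]])
w,d,s=p;print(np.mean(Z,0));X=np.mean(Z,0)
print(proj(d,[[X[0],X[1],X[2]-.1173+.05],[X[0],X[1]+.0065,X[2]-.1173+.05]]))
print(d["pixels"][180:196,257:265].astype(int).sum(2)//3)
for t in("bottle","cap"):
  for n,q in(("scene",s),("side",d),("wrist",w)): print(t,n,[(x["score"],x["extent"]) for x in silhouettes(t,q)])
for r in (172,175,178,181): print(r,w["pixels"][r,232:280].astype(int).sum(1)//3)
E
```

```text
time_s: 19.7
ee_pos: [0.5834, 0.0467, 0.1951]
eef_rot: [-3.142, -0.0, 0.055]
force: [-0.3, -0.5, -1.7]
grip_width: 0.024
grip_force: 25.0
[ 0.5833  0.0467  0.195   0.6283 -0.0001  0.0547 -0.0937 -0.0917 -0.7901]
[[260.305  188.2015]
 [259.6936 189.4075]]
[[147 113  92  92  97 126 137 138]
 [147 112  93  92  94 126 136 137]
 [146 113  93  92  95 126 139 138]
 [145 113  93  91  94 127 139 141]
 [144 113  93  93  96 128 141 140]
 [142 111  96  93  99 126 139 139]
 [104  97  94  97  94  92 107 125]
 [ 69  82  95  98  95  71  70  90]
 [ 61  69  91  95  92  65  63  78]
 [ 61  60  63  65  58  55  64  74]
 [ 66  76  74  72  72  73  70  63]
 [ 62  74  75  81  74  69  62  59]
 [ 64  65  66  68  67  64  62  58]
 [ 63  68  69  69  70  69  61  61]
 [ 62  66  67  66  69  66  62  64]
 [ 62  72  71  69  68  68  61  61]]
bottle scene [(0.78, [249.1, 191.8, 273.3, 222.9])]
bottle side [(0.87, [248.1, 188.4, 271.6, 240.0])]
bottle wrist [(0.56, [229.0, 150.5, 286.0, 205.8])]
cap scene [(0.72, [195.6, 209.1, 211.5, 223.5])]
cap side [(0.46, [301.0, 199.3, 315.0, 213.0])]
cap wrist [(0.78, [329.0, 231.7, 361.5, 269.6])]
172 [37 48 57 34 75 92 94 92 95 94 95 95 94 94 94 94 96 96 94 94 95 94 94 94 96 96 95 94 94 93 94 95 91 95 92 94 92 93 91 93 93 93 93 87 35 50 50 41]
175 [59 60 32 32 58 93 92 92 93 95 93 94 92 93 93 93 94 93 95 96 94 95 94 94 94 94 95 94 94 93 93 91 93 92 91 91 91 92 91 90 91 90 91 59 32 32 52 60]
178 [59 33 33 33 33 57 92 92 91 92 91 93 92 93 92 93 91 93 92 92 91 90 89 90 90 91 92 90 91 93 92 92 93 93 92 91 89 90 90 91 90 92 69 35 32 36 31 51]
181 [34 32 31 32 34 32 33 85 91 92 91 91 91 90 89 86 85 85 84 83 80 81 78 63 74 72 79 81 80 83 85 84 85 89 90 89 90 89 90 88 84 46 32 33 30 33 33 32]
```

```bash
python3 -m pendant '[0,0,0,0,0,0,-0.7,0,0,0,0,0,0,-0.7,0,0,0,0,0,0,-0.7]' && python3 -c "
from station import order
print(order.hand_in())"
```

```text
time_s: 21.05
ee_pos: [0.5833, 0.0467, 0.1949]
eef_rot: [3.142, 0.0, 0.055]
force: [0.7, 0.3, -0.9]
grip_width: 0.0236
grip_force: 25.0
the job is handed in; nothing more can be done
None
```

The job is handed in at about 21 s: the cap stands upright on the pad, and the detector is held still and upright in the bottle's neck, centred to about 1 mm, with its ring level with the mouth to about 1 mm by my measurements. The hand-in gave no verdict, and I viewed 11 pictures where the limit was 10.

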